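Shift the bench gearbox into its far right-hand gear

TASK

The bench drive unit's gearbox has been left with its shift lever standing somewhere in the left-hand slot of the H-shaped gate; put it into the far right-hand gear by pushing the ball knob: into line with the crossway, across to the right, then away from you until the lever is fully home in the far right end of the gate, and leave it there. Push only, with the closed fingertips or the outside of the fingers against the side of the knob, never with the knob between the fingers, and do not force the lever against the gate. Leave the loose tools and the weight round the unit where they are.

Things in the scene. Friction and masses are not known exactly. Their poses are not given: they have to be found in the camera images.
- drive_unit: Grey gear motor fixed to the bench: base plate 350 x 184 mm, gearbox in front with a square turret on top, finned motor behind (terminal box x 116 to 180, 141 mm high, is the nearest high part). Origin on the bench surface below the lever's pivot; x away from the robot to the motor, y left, z up. Turned at most 0.3 rad; right, left, far, near are meant in this frame.
- gate_centre (a point): Centre of the H, on top of the steel gate plate (90 x 85 mm on the turret, 158 mm above the bench). Opening, in the unit's frame: two slots along x, 15 mm wide, centre lines 15 mm left and right of this point, ends at x = +-27 mm; a crossway 15 mm wide along y joins them at x = 0. The teeth between the slots have rounded tips. Only the lever stands above the plate.
- lever_pivot (a point): Point about which the lever swings to all sides, 97 mm above the bench, straight below the gate centre, inside the turret. Axes as the unit's.
- shift_lever: Steel shaft 10 mm thick (2.5 mm play each side in the slots) with a black ball knob 35 mm in diameter. Origin at the knob's centre, 125 mm from the pivot, z along the shaft. Knob centre 222 mm above the bench when upright; in a corner of the H 210 mm, and from the pivot 42 mm far or near, 29 mm left or right. About 3 N at the knob moves it; no springs, it stays where left.
- shift_side (a joint): Lean of the lever to the side, rad: 0 upright, + to the right (-y of the unit), - to the left. About -0.25 in the left slot, +0.25 in the right slot (play +-0.045).
- shift_fore (a joint): Lean of the lever fore and aft, rad: 0 in line with the crossway, + away from the robot, - towards it. The ends of the slots stop it at about +0.345 and -0.345.
- weight_500g: 500 g check weight, a knobbed cylinder 38 mm in diameter and 62 mm high, standing on the bench left of the unit; origin at the centre of its underside. Loose, to be left alone.
- micrometer: Micrometer, 48 x 148 x 17 mm, lying on the bench left of the unit; origin at the centre of its underside. Loose, to be left alone.
- screwdriver: Screwdriver with orange handle, 27 x 202 x 26 mm, lying on the bench between robot and unit; origin at the centre of its underside. Loose, to be left alone.
- hexkey: Black hexagon key, 45 x 125 x 10 mm, lying on the bench right of the unit; origin at the centre of its underside. Loose, to be left alone.

How it is judged:
By the outcome, as a careful person would: the job done as asked, in the order asked, and still so for the second after the job is handed in, with the robot touching nothing.
It also fails if it takes over 45 s, if anything falls off the work surface, if the arm or the gripper's body presses on something with over 40 N, if the wrist force passes 120 N, or if a joint passes its speed limit or range.

ROBOT

A 6-joint arm with a two-finger parallel gripper is mounted at the origin on a cart in front of the work surface, level with it; the furniture and walls round the work are solid. World frame = base frame: x ahead of the robot, y to its left, z up, the work surface at z = 0. Lengths are in m, angles in degrees, forces in N, time in s.
With the tool pointing down it reaches from about 0.25 to 0.725 m from the base axis. Payload 9.7 kg.
Tool frame: the origin (TCP) lies at the very end of the fingers, on their centre line; the grasp point (between the pads) lies 19 mm behind it; y points along the fingers, x is the direction in which the jaws open and shut, and the axes are right-handed (so a half turn about y gives the same grasp; the last joint's range is limited). The gripper opens to 85 mm and grips with 20 to 120 N. Pads are 22 mm wide; open, the fingers measure 114 mm over their backs; the gripper's body (76 mm by 85 mm) begins 54 mm behind the grasp point. The pads swing forward as they close: fully open they stand 13 mm farther back than shut.
Start: joints at [75.229, 4.979, 10.078, 95.1, 0, 90], TCP at [0.14, 0.532, 0.231] pointing down, gripper open.
Joint ranges: [-179.16, 179.16], [-48.56, 103.87], [-65.8, 70.77], [-126.05, 130.52], [-82.76, 87.17], [-180, 180]. Speed limits (degrees/s): [127.2, 127.2, 147.25, 180, 180, 180].

INTERFACE

Orientations are given as [roll, pitch, yaw] about the fixed x, y, z axes, in that order (R = Rz(yaw) Ry(pitch) Rx(roll)).
In Python, from workcell import bot gives the robot as it stands.
- The arm moves only by the shell command python3 -m jog 'ROWS' [FORCE]. ROWS is JSON, a list of rows, each a list of 7 numbers: the closure, from 0 (fully open) to 1 (shut), then the shift along the world's x, y, z in units of 25 mm (1.0 is 25 mm), then the turn, a rotation vector about the world's x, y, z in units of 5 degrees (1.0 is 5 degrees). A call has 1 to 5 rows; each row is the pose to reach, as a shift and turn from the pose commanded when the call began; what a row does not reach only later rows make up. A row lasts 1/10 s, in which the tool goes at most 50 mm and 8.59 degrees, less where a joint would pass 70% of its speed; a pose out of reach is approached as far as the arm can. A call with a gripper value outside its range is refused whole. The fingers move at their own pace and stop on an object; FORCE is the grip in N (left out, the last holds). Time passes only in rows, so rows that repeat a pose let the fingers close. It gives the time, the measured TCP pose, the force and the opening at its end, in the units of the state.
- bot.get_obs(): the state, without advancing time (a new reading comes with each control period).
- bot.camera(name): name is "scene" or "side" or "wrist"; returns (picture, depth): 384x512x3 uint8, red, green, blue; 384x512 float32, m along the optical axis (not along the pixel's ray), 0 where there is no reading.
- bot.camera_model(name): a dict with "fx", "fy", "cx", "cy" (pixels), "rvec" (rotation vector, rad) and "tvec" (3), from world to camera coordinates, as OpenCV has them; the wrist camera has in their place "tool_from_camera" (4x4, takes a point from camera to tool coordinates, whose origin is the TCP and whose axes are the tool frame's). Camera axes: x right, y down, z forward; pixel columns grow to the right and rows downward; lengths in m; the calibration is good to about 2 mm. A picture is of the moment at which its call begins: read the wrist's pose just before it. camera_model takes no time and is no camera call.
- bot.job_done(): hands the job in, once; it reports no verdict.
Trained networks look in the newest picture that a camera, given by its name, has taken for a name from the list of things; names that differ only in an ending like _2 or _b are one class to them, and where a whole thing is asked for, a point or a joint stands for the part that bears it (a point fixed in the world has none). Each returns a list of dicts, best first, with "conf" (0 to 1); they miss things now and then, are a little off and sometimes report something else, mostly with a low value. They report only what shows in the picture. A call takes as long as a camera call.
- bot.regions_of(camera, label): "pixels" (384x512 bool, what is visible of it) and "point" ([row, column] in pixels, amid what is visible of it).
The state is a dict: "time": time; "q": joint angles; "qd": joint speeds; "joint_efforts": joint torques, N m; "ee_pos": TCP position; "tcp_rot": TCP orientation; "wrist_force": force on the tool from outside, world axes, zero at the start; "torque": the same for the moment, N m; "opening": finger opening in m.
Only numpy, scipy, OpenCV 4.12 (cv2) and the standard library are available. Lean on these libraries where they do the work, as an engineer would, in place of code of your own. Each camera call takes 0.05 s, during which the arm holds its last target. There are 200 camera calls.

## Working session

There is one attempt and no reset: what is moved stays moved. The work goes in short steps, Python scripts to look and compute and a shell command to move; the robot and the scene stay as the last step left them, time stands still between calls to the robot, and variables do not carry over. Pictures are saved under pics/ and viewed, about 8 in all and at most 12, crops included, and the job is handed in when it is done.

```bash
mkdir -p pics; cat > h.py <<'E'
from workcell import bot
import numpy as np, cv2
def save(im,n): cv2.imwrite('pics/'+n+'.png', cv2.cvtColor(im,cv2.COLOR_RGB2BGR))
def cloud(cam,depth,o=None):
    m=bot.camera_model(cam)
    v,u=np.mgrid[:384,:512]
    P=np.stack([(u-m['cx'])/m['fx']*depth,(v-m['cy'])/m['fy']*depth,depth],-1)
    R=cv2.Rodrigues(np.array(m['rvec'],float))[0]
    W=(P-np.array(m['tvec']).ravel())@R
    W[depth<=0]=np.nan
    return W
def sphere(pts,r=0.0175):
    from scipy.optimize import least_squares
    c0=np.median(pts,0)
    s=least_squares(lambda c:np.linalg.norm(pts-c,axis=1)-r,c0,loss='soft_l1',f_scale=0.001)
    return s.x,np.median(np.abs(s.fun))
E
python3 - <<'E'
from h import *
o=bot.get_obs();print(o['ee_pos'],o['tcp_rot'],o['opening'],o['time'])
ims=[]
for c in ['scene','side']:
    im,d=bot.camera(c);save(im,c+'0');ims.append(im)
    np.save(c+'_d.npy',d);W=cloud(c,d)
    m=bot.camera_model(c);R=cv2.Rodrigues(np.array(m['rvec'],float))[0];print(c,'cam pos',-R.T@np.array(m['tvec']).ravel())
    for l in ['shift_lever','drive_unit','weight_500g','micrometer','screwdriver','hexkey']:
        for r in bot.regions_of(c,l)[:1]:
            p=W[r['pixels']];p=p[~np.isnan(p[:,0])]
            print(l,r['conf'],r['point'],r['pixels'].sum(),np.median(p,0).round(3),np.percentile(p,2,axis=0).round(3),np.percentile(p,98,axis=0).round(3))
            if l=='shift_lever':
                q=p[p[:,2]>p[:,2].max()-0.03];print('knob',sphere(q),len(q))
            if l=='drive_unit':
                q=p[np.abs(p[:,2]-0.158)<0.004];
                if len(q)>20: print('plate',len(q),np.median(q,0),cv2.minAreaRect((q[:,:2]*1000).astype(np.float32)))
                q=p[np.abs(p[:,2]-0.141)<0.004];
                if len(q)>20: print('tbox',len(q),np.median(q,0),cv2.minAreaRect((q[:,:2]*1000).astype(np.float32)))
save(np.vstack(ims)[:, :],'both')
E
python3 -c "
import cv2;a=cv2.imread('pics/both.png');cv2.imwrite('pics/both_s.png',cv2.resize(a,(400,600)))"
```

```text
[0.14018085 0.5315945  0.23056446] [-9.00013448e+01  7.82093626e-02  7.52279669e+01] 0.08542786274587946 0.0
scene cam pos [ 0.22810929 -0.40139501  0.73964665]
shift_lever 0.59 [178.0, 290.3] 302 [0.559 0.096 0.217] [0.542 0.089 0.156] [0.578 0.112 0.23 ]
knob (array([0.55861272, 0.10631871, 0.21317812]), np.float64(0.0007180942489740695)) 209
drive_unit 0.8 [224.9, 316.6] 10647 [0.606 0.054 0.083] [ 0.496 -0.017  0.005] [0.822 0.136 0.205]
plate 875 [0.59234081 0.07692443 0.15667779] ((593.549560546875, 80.46514892578125), (91.92534637451172, 86.33232116699219), 7.442220211029053)
tbox 402 [0.72486405 0.09139904 0.13822335] ((661.8858642578125, 84.42229461669922), (220.54164123535156, 73.38990783691406), 6.092782497406006)
micrometer 0.76 [210.5, 240.0] 360 [0.503 0.237 0.009] [ 0.488  0.184 -0.001] [0.531 0.319 0.015]
screwdriver 0.7 [256.3, 240.6] 612 [0.439 0.09  0.016] [ 0.418 -0.023 -0.004] [0.469 0.162 0.025]
hexkey 0.64 [297.7, 290.7] 26 [ 0.505 -0.042  0.007] [ 0.499 -0.051  0.005] [ 0.511 -0.033  0.01 ]
side cam pos [0.40805088 0.98208553 0.86569034]
shift_lever 0.66 [151.2, 248.3] 228 [0.559 0.115 0.22 ] [0.542 0.099 0.159] [0.576 0.124 0.232]
knob (array([0.55796039, 0.10613567, 0.21452656]), np.float64(0.0007792461871236091)) 184
weight_500g 0.87 [249.5, 195.8] 328 [0.657 0.246 0.038] [0.642 0.224 0.005] [0.677 0.255 0.061]
micrometer 0.69 [259.5, 267.2] 448 [0.501 0.249 0.011] [ 0.488  0.19  -0.   ] [0.529 0.326 0.018]
hexkey 0.68 [170.3, 269.6] 118 [ 0.532 -0.072  0.007] [ 0.495 -0.12  -0.001] [ 0.572 -0.005  0.046]
```

View pics/scene0.png

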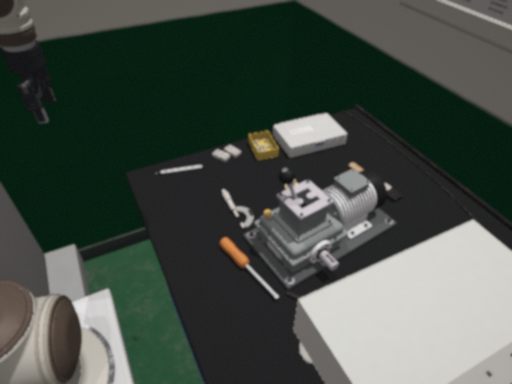

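View pics/side0.png

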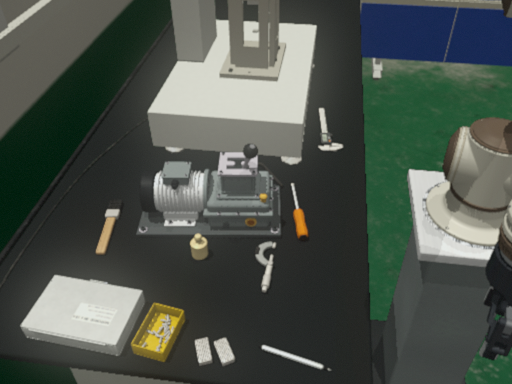

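The scene view shows the drive unit at about (310,225) with the knob at (286,174). The side view has the knob at (251,150), leaning left and near, with a large white machine to the right of the unit. Next I'll refine the unit's pose.

```bash
python3 - <<'E'
from h import *
A=[]
for c in ['scene','side']:
    W=cloud(c,np.load(c+'_d.npy')).reshape(-1,3);W=W[~np.isnan(W[:,0])]
    p=W[(abs(W[:,0]-.593)<.075)&(abs(W[:,1]-.08)<.075)&(abs(W[:,2]-.157)<.004)]
    print(c,len(p),cv2.minAreaRect((p[:,:2]*1000).astype(np.float32)));A.append(p)
    for lo,hi in [(.006,.03)]:
        b=W[(W[:,2]>.004)&(W[:,2]<.2)&(W[:,0]>.46)&(W[:,0]<.9)&(abs(W[:,1]-.09)<.16)]
        print(np.histogram(b[:,2],bins=np.arange(.004,.17,.006)))
    w=W[(W[:,1]<-.1)&(W[:,2]>.05)&(W[:,0]>.3)&(W[:,0]<.9)];print('right',np.percentile(w,[2,50,98],axis=0).round(3))
print(cv2.minAreaRect((np.vstack(A)[:,:2]*1000).astype(np.float32)))
E
```

```text
scene 920 ((593.3712158203125, 81.03345489501953), (92.21273040771484, 87.57513427734375), 7.871935844421387)
(array([ 991, 1732,  311,  130,  149,  101,   66,  131,  309,  483,  271,
        279,  455,  899,  596,  344,  342,  366,  418,  259,  208,  223,
        535,   14,  119,  865,   32]), array([0.004, 0.01 , 0.016, 0.022, 0.028, 0.034, 0.04 , 0.046, 0.052,
       0.058, 0.064, 0.07 , 0.076, 0.082, 0.088, 0.094, 0.1  , 0.106,
       0.112, 0.118, 0.124, 0.13 , 0.136, 0.142, 0.148, 0.154, 0.16 ,
       0.166]))
right [[ 0.456 -0.356  0.09 ]
 [ 0.623 -0.231  0.148]
 [ 0.857 -0.126  0.165]]
side 645 ((592.2714233398438, 83.12006378173828), (89.92329406738281, 87.95753479003906), 7.228638648986816)
(array([ 848, 1962,  384,  190,  215,  256,  192,  107,  210,  492,  314,
        231,  439,  885,  495,  392,  351,  349,  402,  273,  162,  190,
        481,   88,   72,  594,   43]), array([0.004, 0.01 , 0.016, 0.022, 0.028, 0.034, 0.04 , 0.046, 0.052,
       0.058, 0.064, 0.07 , 0.076, 0.082, 0.088, 0.094, 0.1  , 0.106,
       0.112, 0.118, 0.124, 0.13 , 0.136, 0.142, 0.148, 0.154, 0.16 ,
       0.166]))
right [[ 0.459 -0.731  0.06 ]
 [ 0.668 -0.33   0.149]
 [ 0.873 -0.118  0.345]]
((593.1183471679688, 82.16407775878906), (92.4693603515625, 89.73221588134766), 6.930393695831299)
```

```bash
python3 -m jog '[[1,1.15,-1.38,0,0,0,-1.1],[1,2.3,-2.77,0,0,0,-2.2],[1,3.45,-4.15,0,0,0,-3.3],[1,4.6,-5.54,0,0,0,-4.4],[1,5.75,-6.92,0,0,0,-5.5]]' && python3 -m jog '[[1,1.15,-1.38,0,0,0,-1.1],[1,2.3,-2.77,0,0,0,-2.2],[1,3.45,-4.15,0,0,0,-3.3],[1,4.6,-5.54,0,0,0,-4.4],[1,5.75,-6.92,0,0,0,-5.5]]' && python3 -m jog '[[1,1.15,-1.38,0,0,0,-1.1],[1,2.3,-2.77,0,0,0,-2.2],[1,2.9,-3.48,0,0,0,-2.54],[1,2.9,-3.48,0,0,0,-2.54],[1,2.9,-3.48,0,0,0,-2.54]]'
python3 - <<'E'
from h import *
o=bot.get_obs();print(o['ee_pos'],o['tcp_rot'],o['opening'],o['time'],o['q'],o['wrist_force'])
ims=[]
for c in ['side','wrist']:
    im,d=bot.camera(c);ims.append(im);
    if c=='side':
        W=cloud(c,d);w=W.reshape(-1,3);w=w[~np.isnan(w[:,0])];e=o['ee_pos']
        f=w[(abs(w[:,0]-e[0])<.06)&(abs(w[:,1]-e[1])<.06)&(w[:,2]>e[2]-.01)&(w[:,2]<e[2]+.09)]-e
        for z in np.arange(-.01,.09,.01):
            g=f[(f[:,2]>=z)&(f[:,2]<z+.01)]
            if len(g): print(round(z,2),len(g),g.min(0).round(3),g.max(0).round(3))
save(np.hstack([cv2.resize(ims[0][60:260,150:400],(400,320)),cv2.resize(ims[1],(400,320))]),'p2')
E
```

```text
time: 1.2
ee_pos: [0.2847, 0.3573, 0.2314]
tcp_rot: [-90.0, -0.0, 47.5]
wrist_force: [1.1, 0.3, 1.6]
opening: 0.0124
time: 1.7
ee_pos: [0.4286, 0.1842, 0.2316]
tcp_rot: [-90.0, -0.0, 20.0]
wrist_force: [0.4, 0.4, -0.5]
opening: 0.0002
time: 2.2
ee_pos: [0.5002, 0.0985, 0.2311]
tcp_rot: [-90.0, 0.0, 7.5]
wrist_force: [-1.1, -0.5, 0.1]
opening: 0.0002
[0.50016695 0.09853929 0.23111221] [-8.99894866e+01  3.67298183e-02  7.48534195e+00] 0.00016378212050151747 2.2 [ 1.11380931e+01 -5.13117351e-01  4.39207845e+00  9.49411812e+01
  1.28320280e-02  9.36527505e+01] [-1.09050396 -0.53773849  0.05573496]
-0.01 59 [ 0.042  0.003 -0.01 ] [ 0.06   0.026 -0.   ]
0.0 37 [-0.014  0.004  0.   ] [0.06  0.017 0.01 ]
0.01 47 [-0.014  0.003  0.01 ] [0.01  0.015 0.02 ]
0.02 46 [-0.014  0.004  0.02 ] [0.01  0.015 0.03 ]
0.03 48 [-0.017 -0.009  0.031] [0.012 0.015 0.04 ]
0.04 85 [-0.033 -0.009  0.04 ] [0.029 0.018 0.05 ]
0.05 168 [-0.041 -0.013  0.05 ] [0.035 0.019 0.06 ]
0.06 124 [-0.047 -0.019  0.06 ] [0.044 0.021 0.07 ]
0.07 167 [-0.056 -0.018  0.07 ] [0.052 0.022 0.08 ]
0.08 206 [-0.06  -0.009  0.08 ] [0.06  0.023 0.09 ]
```

View pics/p2.png

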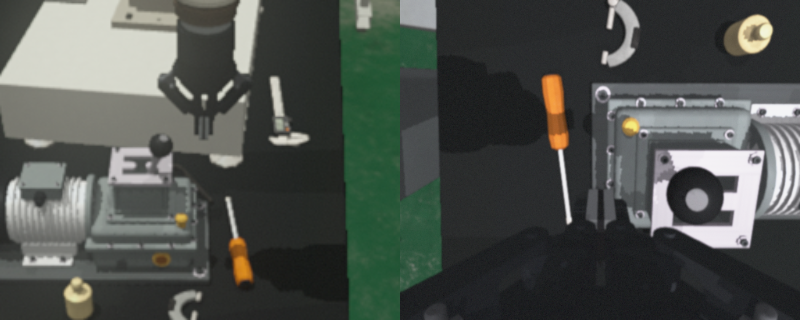

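```bash
python3 -m jog '[[1,0,0,-0.5,0,0,0],[1,0,0,-1.04,0,0,0],[1,0.3,0.04,-1.04,0,0,0],[1,0.6,0.08,-1.04,0,0,0],[1,0.9,0.12,-1.04,0,0,0]]' && python3 -m jog '[[1,0.2,0.026,0,0,0,0],[1,0.4,0.052,0,0,0,0],[1,0.6,0.08,0,0,0,0],[1,0.8,0.105,0,0,0,0],[1,1.0,0.13,0,0,0,0]]'
cat >> h.py <<'E'
C=np.array([.593,.0815]);T=np.radians(7.5);EX=np.array([np.cos(T),np.sin(T)]);EY=np.array([-np.sin(T),np.cos(T)])
def rep(cams=('side','scene')):
    o=bot.get_obs();e=o['ee_pos'];print('t',o['time'],'tcp unit',(e[:2]-C)@EX,(e[:2]-C)@EY,e[2],'F',np.round(o['wrist_force'],1))
    ims=[]
    for c in cams:
        im,d=bot.camera(c);ims.append(im);W=cloud(c,d)
        for r in bot.regions_of(c,'shift_lever')[:1]:
            p=W[r['pixels']];p=p[~np.isnan(p[:,0])];p=p[(p[:,2]>.195)&(p[:,2]<.243)]
            if len(p)>15:
                k,er=sphere(p);v=k[:2]-C;x,y=v@EX,v@EY
                print(c,r['conf'],len(p),'knob unit',np.round([x,y,k[2]],4),'fit',round(er,4),'fore',round(np.arctan2(x,k[2]-.097),3),'side',round(np.arctan2(-y,k[2]-.097),3))
    return ims
E
python3 -c "
from h import *
rep()"
```

```text
time: 2.8
ee_pos: [0.5235, 0.1021, 0.2055]
tcp_rot: [-90.0, -0.0, 7.5]
wrist_force: [0.1, -0.8, -0.4]
opening: -0.0002
time: 3.3
ee_pos: [0.5479, 0.1051, 0.2058]
tcp_rot: [-90.0, 0.0, 7.5]
wrist_force: [-4.2, -0.6, 3.9]
opening: -0.0001
t 3.3 tcp unit -0.041650539560061414 0.02929908852207652 0.2057833641674163 F [-4.2 -0.6  3.9]
side 0.68 192 knob unit [-0.0131  0.0297  0.2171] fit 0.0008 fore -0.109 side -0.242
scene 0.57 177 knob unit [-0.0117  0.0297  0.2159] fit 0.0007 fore -0.098 side -0.245
```

```bash
python3 -m jog '[[1,0.15,0.02,0,0,0,0],[1,0.3,0.04,0,0,0,0],[1,0.45,0.06,0,0,0,0],[1,0.5,0.065,0,0,0,0],[1,0.5,0.065,0,0,0,0]]'
python3 - <<'E'
from h import *
a=rep();save(np.hstack([cv2.resize(a[0][130:210,200:300],(400,320),interpolation=2),cv2.resize(a[1][150:230,250:350],(400,320),interpolation=2)]),'p3')
E
```

```text
time: 4.0
ee_pos: [0.5604, 0.1067, 0.2051]
tcp_rot: [-90.0, 0.0, 7.5]
wrist_force: [-2.4, 0.1, 2.5]
opening: 0.0002
t 4.0 tcp unit -0.028998029568028848 0.029241474206385454 0.20509299793585076 F [-2.4  0.1  2.5]
side 0.76 174 knob unit [1.000e-04 2.970e-02 2.179e-01] fit 0.0009 fore 0.001 side -0.241
scene 0.76 151 knob unit [0.0008 0.0299 0.216 ] fit 0.0008 fore 0.006 side -0.246
```

View pics/p3.png

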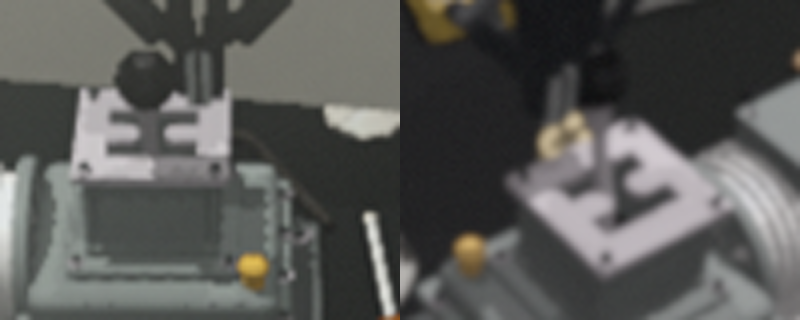

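```bash
python3 -m jog '[[1,-0.83,-0.11,0,0,0,0],[1,-0.95,0.8,0,0,0,0],[1,-1.07,1.71,0,0,0,0],[1,-0.07,1.78,0,0,0,0],[1,0.926,1.856,0,0,0,0]]' && python3 -m jog '[[1,0,0,0,0,0,0]]' && python3 -c "
from h import *
rep()"
```

```text
time: 4.7
ee_pos: [0.584, 0.154, 0.2057]
tcp_rot: [-90.0, -0.1, 7.6]
wrist_force: [-0.2, 0.3, 0.8]
opening: 0.0
time: 4.8
ee_pos: [0.5853, 0.1534, 0.2039]
tcp_rot: [-90.0, 0.0, 7.5]
wrist_force: [-0.1, 0.6, -1.1]
opening: -0.0001
t 4.8 tcp unit 0.0018003410466876477 0.07229361157397089 0.20388992093049574 F [-0.1  0.6 -1.1]
scene 0.76 238 knob unit [0.0005 0.03   0.2165] fit 0.0007 fore 0.004 side -0.246
```

```bash
python3 -m jog '[[1,0.05,-0.4,0,0,0,0],[1,0.1,-0.79,0,0,0,0],[1,0.155,-1.19,0,0,0,0],[1,0.21,-1.59,0,0,0,0],[1,0.26,-1.98,0,0,0,0]]' && python3 -c "
from h import *
rep()"
```

```text
time: 5.5
ee_pos: [0.59, 0.1026, 0.2056]
tcp_rot: [-90.0, -0.0, 7.5]
wrist_force: [0.2, 2.8, 2.5]
opening: -0.0002
t 5.5 tcp unit -0.00024947481997505776 0.02130642363394911 0.2055665590480071 F [0.2 2.8 2.5]
scene 0.81 213 knob unit [ 0.0009 -0.0072  0.2203] fit 0.0007 fore 0.007 side 0.059
```

```bash
python3 -m jog '[[1,0.04,-0.3,0,0,0,0],[1,0.08,-0.6,0,0,0,0],[1,0.1,-0.75,0,0,0,0],[1,0.115,-0.87,0,0,0,0],[1,0.115,-0.87,0,0,0,0]]' && python3 - <<'E'
from h import *
a=rep();save(np.hstack([cv2.resize(a[0][130:210,200:300],(400,320),interpolation=2),cv2.resize(a[1][150:230,250:350],(400,320),interpolation=2)]),'p4')
E
```

```text
time: 6.2
ee_pos: [0.5927, 0.0814, 0.2049]
tcp_rot: [-90.0, 0.0, 7.5]
wrist_force: [-0.4, 1.5, -1.3]
opening: -0.0002
t 6.2 tcp unit -0.00034758120203244483 -2.434639903545611e-05 0.2049173951182063 F [-0.4  1.5 -1.3]
scene 0.82 210 knob unit [ 0.0008 -0.0273  0.2176] fit 0.0006 fore 0.007 side 0.222
```

View pics/p4.png

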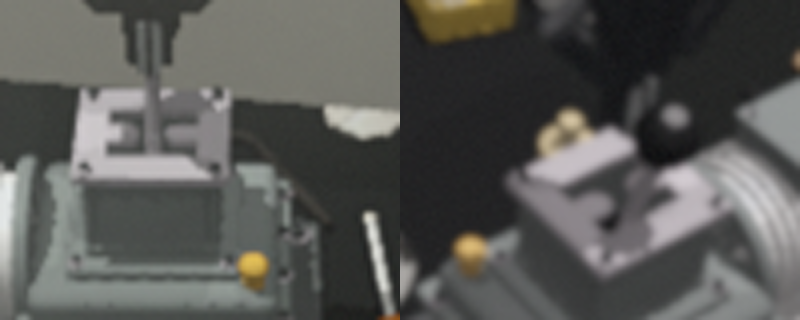

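```bash
python3 -m jog '[[1,0.01,-0.07,0,0,0,0],[1,0.018,-0.139,0,0,0,0],[1,0.018,-0.139,0,0,0,0]]' && python3 -m jog '[[1,-0.07,0.5,0,0,0,0],[1,-0.14,1.1,0,0,0,0],[1,-1.23,0.97,0,0,0,0],[1,-2.33,0.83,0,0,0,0],[1,-2.33,0.83,0,0,0,0]]' && python3 -m jog '[[1,0.15,-1.08,0,0,0,0],[1,0.29,-2.17,0,0,0,0],[1,0.29,-2.17,0,0,0,0]]' && python3 -c "
from h import *
rep()"
```

```text
time: 6.7
ee_pos: [0.5931, 0.0784, 0.2051]
tcp_rot: [-90.0, 0.0, 7.5]
wrist_force: [0.2, 3.0, -2.3]
opening: 0.0001
time: 7.2
ee_pos: [0.5328, 0.1, 0.2062]
tcp_rot: [-90.0, -0.0, 7.6]
wrist_force: [0.6, -0.3, -0.3]
opening: 0.0002
time: 7.5
ee_pos: [0.5429, 0.0435, 0.2055]
tcp_rot: [-90.0, -0.0, 7.4]
wrist_force: [-0.5, 0.7, 0.8]
opening: 0.0
t 7.5 tcp unit -0.05463268805878297 -0.031091826874383995 0.205523299385655 F [-0.5  0.7  0.8]
side 0.53 203 knob unit [-0.0003 -0.0301  0.2174] fit 0.0013 fore -0.003 side 0.245
scene 0.78 217 knob unit [ 0.0005 -0.0302  0.2171] fit 0.0006 fore 0.004 side 0.246
```

```bash
python3 -m jog '[[1,0.6,0.08,-0.08,0,0,0],[1,0.95,0.125,-0.16,0,0,0],[1,1.3,0.17,-0.16,0,0,0],[1,1.65,0.217,-0.16,0,0,0],[1,1.98,0.26,-0.16,0,0,0]]' && python3 -c "
from h import *
rep()"
```

```text
time: 8.2
ee_pos: [0.5921, 0.0518, 0.2012]
tcp_rot: [-90.0, 0.0, 7.5]
wrist_force: [-3.9, 1.2, 0.0]
opening: -0.0002
t 8.2 tcp unit -0.004813686163757003 -0.029325891048804332 0.20121878388891984 F [-3.9  1.2  0. ]
side 0.61 196 knob unit [ 0.0236 -0.0296  0.2155] fit 0.0009 fore 0.196 side 0.244
scene 0.73 160 knob unit [ 0.0254 -0.0296  0.2144] fit 0.0006 fore 0.213 side 0.247
```

```bash
python3 -m jog '[[1,0.2,0.026,0,0,0,0],[1,0.4,0.052,0,0,0,0],[1,0.54,0.07,0,0,0,0],[1,0.54,0.07,0,0,0,0]]' && python3 -m jog '[[1,0.06,0.008,0,0,0,0],[1,0.06,0.008,0,0,0,0]]' && python3 -c "
from h import *
rep()"
```

```text
time: 8.8
ee_pos: [0.6055, 0.0531, 0.2009]
tcp_rot: [-90.0, 0.0, 7.5]
wrist_force: [-2.6, -0.6, -1.3]
opening: -0.0006
time: 9.0
ee_pos: [0.6067, 0.0533, 0.2012]
tcp_rot: [-90.0, 0.0, 7.5]
wrist_force: [-2.5, -0.7, -2.5]
opening: 0.0001
t 9.0 tcp unit 0.009923275538091074 -0.02978133205161293 0.20123402934397477 F [-2.5 -0.7 -2.5]
side 0.77 185 knob unit [ 0.0381 -0.0287  0.2118] fit 0.0009 fore 0.32 side 0.245
scene 0.49 108 knob unit [ 0.0318 -0.0538  0.2262] fit 0.0023 fore 0.242 side 0.395
```

```bash
python3 -m jog '[[1,0.06,0.008,0,0,0,0],[1,0.06,0.008,0,0,0,0]]' && python3 -m jog '[[1,0.04,0.005,0,0,0,0],[1,0.04,0.005,0,0,0,0]]' && python3 -m jog '[[1,0.03,0.004,0,0,0,0],[1,0.03,0.004,0,0,0,0]]' && python3 -c "
from h import *
rep()"
```

```text
time: 9.4
ee_pos: [0.6083, 0.0535, 0.2013]
tcp_rot: [-90.0, -0.0, 7.5]
wrist_force: [-4.6, -0.1, -1.7]
opening: 0.0001
time: 9.6
ee_pos: [0.609, 0.0536, 0.2012]
tcp_rot: [-90.0, 0.0, 7.5]
wrist_force: [-6.1, -1.0, -0.6]
opening: -0.0001
time: 9.8
ee_pos: [0.6094, 0.0537, 0.2011]
tcp_rot: [-90.0, 0.1, 7.5]
wrist_force: [-8.0, -1.0, -1.8]
opening: -0.0003
t 9.8 tcp unit 0.012621459467183757 -0.029714600760699903 0.2011442828072181 F [-8.  -1.  -1.8]
side 0.52 180 knob unit [ 0.0406 -0.0284  0.2111] fit 0.0008 fore 0.341 side 0.244
scene 0.67 118 knob unit [ 0.0412 -0.0283  0.2105] fit 0.0006 fore 0.348 side 0.244
```

The force has risen to 8 N and the lean is about 0.345, so the lever is against the end stop. I'll retreat straight back, then up.

```bash
python3 -m jog '[[1,-0.4,-0.05,0,0,0,0],[1,-1.6,-0.21,0,0,0,0],[1,-3.2,-0.42,0.4,0,0,0],[1,-4.4,-0.58,1.6,0,0,0],[1,-4.4,-0.58,2.4,0,0,0]]' && python3 -m jog '[[1,0,0,0,0,0,0],[1,0,0,0,0,0,0]]' && python3 - <<'E'
from h import *
a=rep();save(np.hstack([cv2.resize(a[0][100:280,150:350],(400,360),interpolation=2),cv2.resize(a[1][140:320,200:400],(400,360),interpolation=2)]),'p5')
for c in ['scene','side']:
    d=bot.camera(c)[1];W=cloud(c,d)
    for l in ['weight_500g','micrometer','screwdriver','hexkey']:
        for r in bot.regions_of(c,l)[:1]:
            p=W[r['pixels']];p=p[~np.isnan(p[:,0])];print(c,l,r['conf'],np.median(p,0).round(3))
E
```

```text
time: 10.5
ee_pos: [0.4974, 0.0389, 0.2645]
tcp_rot: [-90.0, -0.2, 7.5]
wrist_force: [2.3, 0.1, 0.3]
opening: -0.0004
time: 10.7
ee_pos: [0.5003, 0.0393, 0.2618]
tcp_rot: [-90.0, -0.1, 7.5]
wrist_force: [0.1, 0.4, 0.3]
opening: -0.0003
t 10.7 tcp unit -0.0974101304079518 -0.02976949610794866 0.26175647444021466 F [0.1 0.4 0.3]
side 0.78 188 knob unit [ 0.0409 -0.0285  0.2111] fit 0.0009 fore 0.344 side 0.245
scene 0.65 229 knob unit [ 0.0419 -0.0285  0.2102] fit 0.0006 fore 0.354 side 0.246
scene micrometer 0.67 [0.504 0.235 0.009]
scene screwdriver 0.75 [0.438 0.092 0.018]
scene hexkey 0.42 [ 0.504 -0.04   0.007]
side weight_500g 0.86 [0.658 0.246 0.037]
side micrometer 0.8 [0.501 0.249 0.011]
side screwdriver 0.66 [0.439 0.109 0.02 ]
side hexkey 0.65 [ 0.524 -0.063  0.007]
```

View pics/p5.png

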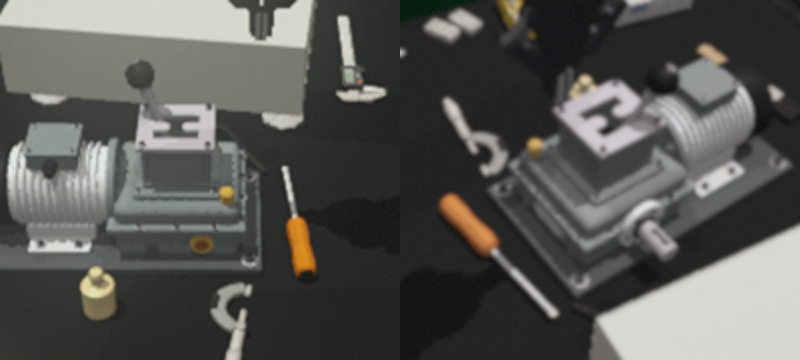

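The lever stands in the far right end of the gate, the tools haven't moved, and the robot is clear of everything.

```bash
python3 -c "
from h import *
print(bot.job_done())"
```

```text
the job is handed in; nothing more can be done
None
```

The shift lever is in the far right-hand gear and the job is handed in. I pushed the knob with the closed fingers in the order asked: into line with the crossway, across to the right, then away until it met the end of the slot. It took about 11 s.

**Lever position:** after I pulled back, the side camera gave a fore lean of 0.344 and the scene camera 0.354, against an end stop of about 0.345. The side lean read about 0.245, so the lever is in the right slot.

**Forces:** the wrist force peaked at about 8 N in the readings, at the end stop. The robot was touching nothing when I handed in.

**Loose tools and weight:** the micrometer, screwdriver and weight showed no real change in the pictures. The hexagon key's centre read about 1 cm differently in the side camera. It is partly hidden there, the scene camera agreed to about 2 mm, and the tool never went near it, so I put that down to the view.

**Disagreeing check:** during the last push, one scene-camera fit of the knob was clearly wrong because the fingers hid part of it. The next readings from both cameras agreed.

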